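# Bring the square reagent bottle to the front of the locked carousel and hold it there

### The arm

A 6-joint arm with a two-finger parallel gripper is mounted at the origin on the work surface. World frame = base frame: x ahead of the robot, y to its left, z up, the work surface at z = 0. Lengths are in m, angles in rad, forces in N, time in s.
With the tool pointing down it reaches from about 0.3 to 0.825 m from the base axis. Payload 5.4 kg.
Tool frame: the origin (TCP) lies at the very end of the fingers, on their centre line; the grasp point (between the pads) lies 19 mm behind it; z points along the fingers, x is the direction in which the jaws open and shut, and the axes are right-handed (so a half turn about z gives the same grasp; the last joint's range is limited). The gripper opens to 92 mm and grips with 3 to 60 N. Pads are 20 mm wide; open, the fingers measure 128 mm over their backs; the gripper's body (75 mm by 189 mm) begins 69 mm behind the grasp point.
Start: joints at [1.139, 0.158, 1.597, -0, 1.386, -0.21], TCP at [0.127, 0.561, 0.215] pointing down, gripper open.
Joint ranges: [-2.91, 2.91], [-0.94, 2.29], [0.18, 2.7], [-1.29, 4.43], [0.17, 2.64], [-3, 3]. Speed limits (rad/s): [2.57, 2.57, 3.14, 3.14, 3.14, 3.14].

### API

Orientations are given as a rotation vector (axis times angle).
In Python, from workcell import bot gives the robot as it stands. Calls block until the motion is done:
- bot.goto(position, orientation): joint-space move of the TCP to a pose.
- bot.line_to(position, rot=None, max_speed=0.15): straight line of the TCP; rot=None keeps the orientation; max_speed is the mean speed in m/s.
- bot.set_joints(angles): joint-space move.
- bot.set_gripper(opening, newtons=None): opening from 0.0 (shut) to 1.0 (fully open); newtons is the grip in N (None keeps the last); returns when the fingers have stopped.
- bot.hold(seconds).
- bot.inverse_kinematics(position, orientation): joint angles nearest the present ones, or None.
- bot.read_camera(name): name is "scene" or "top" or "wrist"; returns a dict with "pixels" (400x640x3 uint8, blue, green, red), "fx", "fy", "cx", "cy" (pixels), "R" (3x3) and "t" (3): a world point X has camera coordinates R X + t. Camera axes: x right, y down, z forward; pixel columns grow to the right and rows downward; lengths in m; the calibration is good to about 2 mm. A picture is of the moment at which its call begins. There is no depth.
A pose or a line that the arm cannot do raises bot.MotionError and nothing moves.
- bot.job_done(): hands the job in, once; it reports no verdict.
Readings, each from a call of its own:
- bot.current_clock(): time.
- bot.current_joints(): joint angles.
- bot.current_joint_vel(): joint speeds.
- bot.current_effort(): joint torques, N m.
- bot.current_ee_pos(): TCP position.
- bot.current_tool_rot(): TCP orientation.
- bot.current_contact_force(): force on the tool from outside, world axes, zero at the start.
- bot.current_ft_torque(): the same for the moment, N m.
- bot.current_opening(): opening from 0.0 (shut) to 1.0 (fully open).
Only numpy, scipy, OpenCV 4.12 (cv2) and the standard library are available. Lean on these libraries where they do the work, as an engineer would, in place of code of your own. Each camera call takes 0.05 s, during which the arm holds its last target.

### The job

On the conservation table, first slide the reagent carousel's transport lock outward all the way to its end stop, without turning the carousel while it is still locked. Then turn the carousel until the square bottle stands squarely at the front, in line with the steel pointer, and finish while still holding the carousel still there with the fingers (gripping a bottle cap is fine; do not let go). Leave the lock open and the loose things around the stand where they are.

Things in the scene. Friction and masses are not known exactly. Their poses are not given: they have to be found in the camera images.
- stand: fixed white board, 350 mm (its x) by 445 mm (its y), 12 mm thick, carrying the carousel and the lock. Origin on the table surface, under the carousel's axis; the board reaches from -175 to +175 mm along its x and from -150 to +295 mm along its y. Its -x side is the stand's front (towards the robot), its +y side carries the lock
- pivot (a point): point on the carousel's vertical axis, at the height of the platter's top face (38 mm above the table). The four containers other than the square bottle: two round bottles (54 mm across, 120 mm tall), a smaller round bottle (46 mm across, 106 mm tall) and a low wide jar (60 mm across, 68 mm tall)
- pointer (a point): top of the small dark steel pointer (house-shaped, about 25 x 25 mm) fixed on the board at the middle of its front edge, 34 mm above the table, 157 mm from the carousel's axis along the stand's -x: it marks the carousel's front
- carousel: aluminium turntable 270 mm across that turns either way, without stops, about the vertical axis through its origin, against light friction (0.12 N m, about 1.3 N at the caps); it stays where left. Origin 24 mm above the table; +x axis points to the square bottle, z up. Five black-lidded amber glass containers are clipped fast to it, 72 degrees apart, 90 mm from the axis; they cannot come off
- square_cap (a point): centre of the round black cap of the square bottle, the only one with a square body (54 x 54 mm), also the tallest (145 mm with cap). Moves with the carousel, 90 mm from its axis, 168 mm above the table. The cap is 34 mm across, 30 mm tall (15 mm above and below this point), fixed to the bottle; the square shoulders lie 30 mm below this point
- lock (a joint): the transport lock, in m: 0 = jaws fully over the carousel's rim (locked), 0.045 = at its outer end stop (unlocked). It slides along the stand's +y, straight away from the carousel, against 2.5 N of friction plus slight drag, and stays where it is left. It starts at 0 to 0.005
- lock_grip (a point): centre line of the lock's black upright grip, a fin 30 mm wide (along the stand's x), 16 mm thick (along the stand's y, the sliding direction), top 86 mm above the table; this point is 68 mm above the table and moves with the lock. The fin rises from a steel carriage whose highest part near it is 42 mm above the table
- pill_jar: small white screw-lid jar, 40 mm across, 46 mm tall, standing on the stand's white board, in its front right corner, on the side away from the lock; origin at its underside. Leave alone
- brush: flat brush 150 mm long lying on the stand's white board, in its front left corner, on the lock's side. Leave alone
- amber_bottle: loose amber bottle with a red cap, 72 mm across, 150 mm tall, on the table right of the stand; origin at its underside. Leave alone
- white_bottle: loose white plastic bottle with a blue cap, 64 mm across, 160 mm tall, on the table right of the stand; origin at its underside. Leave alone
- dish: shallow white dish, 80 mm across, 30 mm tall, on the table left of the stand; origin at its underside. Leave alone

How it is judged:
By the outcome, as a careful person would: the job done as asked, in the order asked, and still so for the second after the job is handed in, while the arm keeps its last pose, push and grip.
It also fails if it takes over 51 s, if anything falls off the work surface, if the arm or the gripper's body presses on something with over 40 N, if the wrist force passes 120 N, or if a joint passes its speed limit or range.

## Working session

There is one attempt and no reset: what is moved stays moved. The work goes in short steps, each a Python script; the robot and the scene stay as the last script left them, time stands still between calls to the robot, and variables do not carry over. Pictures are saved under pics/ and viewed, and the job is handed in when it is done.

```bash
mkdir -p pics; cat > h.py <<'E'
import numpy as np,cv2
from workcell import bot
def snap(n,f):
    c=bot.read_camera(n); cv2.imwrite('pics/'+f,c['pixels']); np.savez('pics/'+f+'.npz',**{k:np.asarray(v) for k,v in c.items()}); return c
def ld(f): return np.load('pics/'+f+'.npz')
def ray(c,u,v,z):
    R=np.array(c['R']);t=np.array(c['t']);d=R.T@np.array([(u-c['cx'])/c['fx'],(v-c['cy'])/c['fy'],1]);o=-R.T@t
    return o+d*(z-o[2])/d[2]
def proj(c,X):
    p=np.array(c['R'])@np.array(X)+np.array(c['t']); return np.array([c['fx']*p[0]/p[2]+c['cx'],c['fy']*p[1]/p[2]+c['cy']])
E
python3 - <<'E'
from h import *
for n in ['scene','top','wrist']:
    c=snap(n,n+'1.png'); print(n,c['fx'],-np.array(c['R']).T@c['t'])
print(bot.current_clock(),bot.current_tool_rot())
E
```

```text
scene 376.39709824630074 [1.19717108 0.37045676 0.64758322]
top 417.72315846637713 [ 0.3512767  -0.01925572  1.13555441]
wrist 312.16449086072873 [0.04487343 0.57962501 0.38366986]
0.15 [ 2.45312790e+00  1.96153877e+00 -2.09147472e-03]
```

View pics/top1.png

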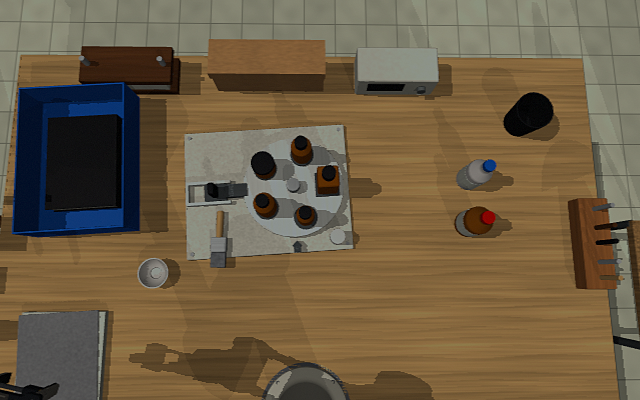

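View pics/scene1.png

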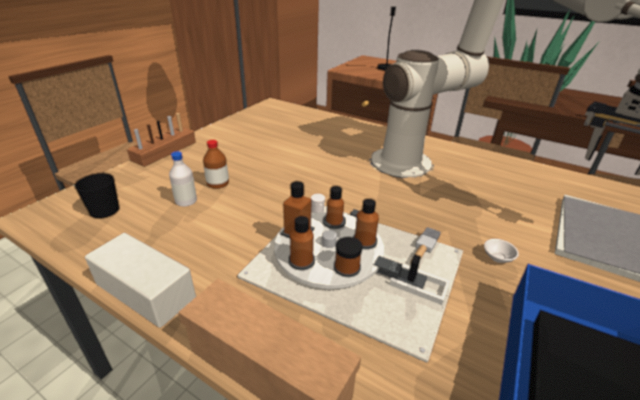

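View pics/wrist1.png

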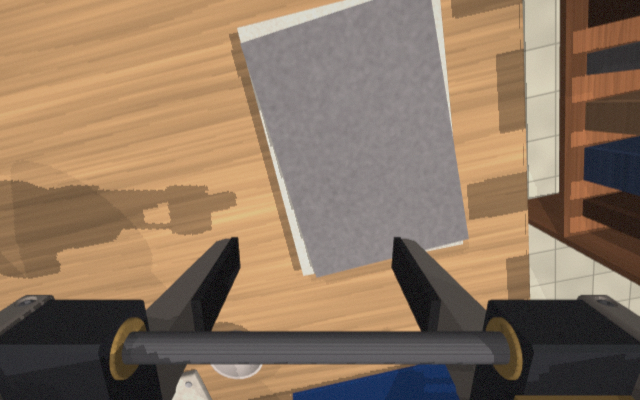

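```bash
python3 - <<'E'
import cv2
a=cv2.imread('pics/top1.png')[115:270,175:365]
cv2.imwrite('pics/top1c.png',cv2.resize(a,None,fx=4,fy=3.8709677,interpolation=cv2.INTER_CUBIC)) if 0 else cv2.imwrite('pics/top1c.png',cv2.resize(a[:150],None,fx=4,fy=4,interpolation=cv2.INTER_CUBIC))
E
```

```text
(no output)
```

View pics/top1c.png

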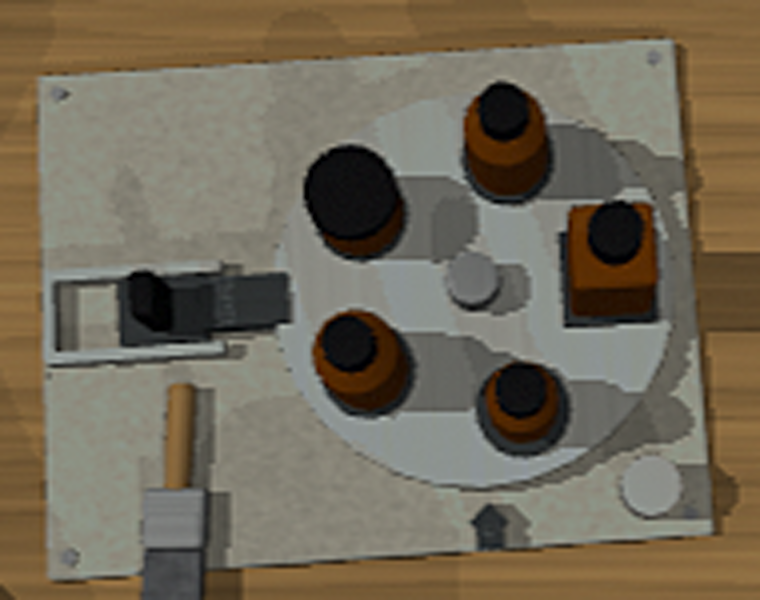

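```bash
cat > fit.py <<'E'
from h import *
from scipy.optimize import least_squares
c=ld('top1.png')
f=lambda x,y:(175+x/4-.375,115+y/4-.375)
px=[f(39,77),f(676,40),f(713,533),f(50,580)]
loc=np.array([[.175,.295],[.175,-.150],[-.175,-.150],[-.175,.295]])
W=np.array([ray(c,*p,.012)[:2] for p in px])
def rot(a): return np.array([[np.cos(a),-np.sin(a)],[np.sin(a),np.cos(a)]])
r=least_squares(lambda p:(loc@rot(p[2]).T+p[:2]-W).ravel(),[.5,0,0])
print(r.x,np.round(r.fun,4))
S=r.x
def w(l): return np.r_[rot(S[2])@np.array(l[:2])+S[:2],l[2]]
if __name__=='__main__':
    q=f(616,228); s=ray(c,*q,.183)[:2]; print('cap',s, rot(S[2]).T@(s-S[:2]))
    p=f(472,278); s=ray(c,*p,.06)[:2]; print('hub',s)
    p=f(491,508); s=ray(c,*p,.034)[:2]; print('pointer top ',rot(S[2]).T@(s-S[:2]))
    for p in [(145,285)]:
        s=ray(c,*f(*p),.086)[:2]; print('fin',s,rot(S[2]).T@(s-S[:2]))
    for p in [(290,298)]:
        s=ray(c,*f(*p),.042)[:2]; print('jaw tip',rot(S[2]).T@(s-S[:2]))
    for n,(p,z) in dict(dish=((-85,632),.03),pill=((652,486),.058)).items():
        s=ray(c,*f(*p),z)[:2]; print(n,s,rot(S[2]).T@(s-S[:2]))
E
python3 fit.py
python3 - <<'E'
import cv2
a=cv2.imread('pics/scene1.png')[170:310,240:480]
cv2.imwrite('pics/s1c.png',cv2.resize(a,None,fx=3.3,fy=3.3,interpolation=cv2.INTER_CUBIC))
a=cv2.imread('pics/top1.png')[170:220,180:260]
cv2.imwrite('pics/t1c.png',cv2.resize(a,None,fx=10,fy=10,interpolation=cv2.INTER_CUBIC))
E
```

```text
[0.5749664  0.02958899 0.06389447] [ 0.0016  0.0008  0.0018 -0.     -0.002  -0.0022 -0.0013  0.0015]
cap [ 0.58064203 -0.05852054] [ 3.81648706e-05 -8.82921231e-02]
hub [0.57660798 0.03120029]
pointer top  [-0.1476131 -0.0010747]
fin [0.56672477 0.23783668] [0.00507201 0.20834899]
jaw tip [-0.00020009  0.12330177]
dish [0.3493394  0.39120247] [-0.20207721  0.3752821 ]
pill [ 0.43984329 -0.0855786 ] [-0.14220095 -0.10630483]
```

View pics/s1c.png

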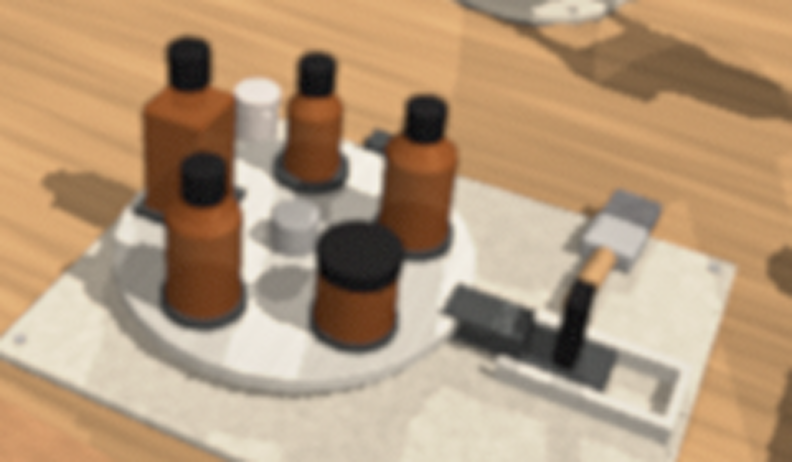

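View pics/t1c.png

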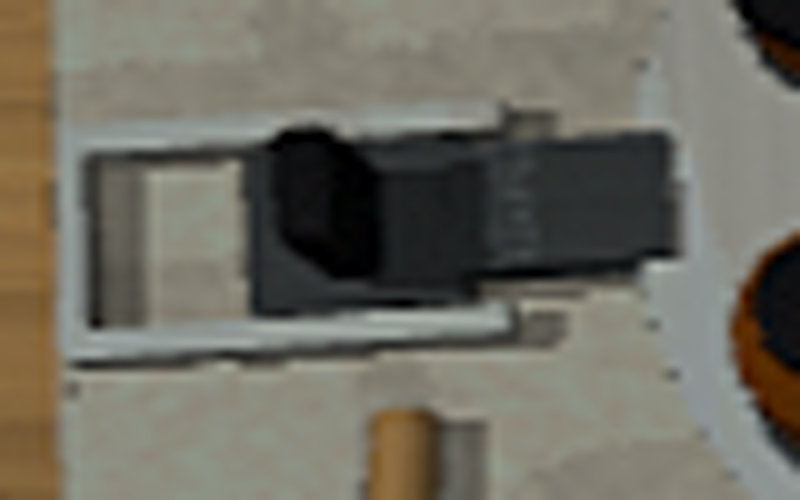

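```bash
cat >> h.py <<'E'
from scipy.spatial.transform import Rotation as Ro
def down(deg):
    a=np.radians(deg)/2; return np.pi*np.array([np.cos(a),np.sin(a),0])
S=np.array([.5755,.0302,.0639]); YD=np.degrees(S[2])
def W(x,y,z):
    c,s=np.cos(S[2]),np.sin(S[2]); return np.array([S[0]+c*x-s*y,S[1]+s*x+c*y,z])
def st(): print('t',round(bot.current_clock(),2),'p',np.round(bot.current_ee_pos(),4),'F',np.round(bot.current_contact_force(),1),'o',round(bot.current_opening(),3))
E
python3 - <<'E'
from h import *
bot.set_gripper(0.6)
bot.goto(W(0,.210,.16),down(90+YD)); st()
snap('wrist','w2.png'); snap('top','top2.png'); print(np.round(bot.current_joints(),2))
E
```

```text
t 2.81 p [0.5617 0.2406 0.1601] F [ 0.4 -0.5 -0.3] o 0.596
[ 0.21  0.29  1.55  0.    1.3  -1.43]
```

View pics/w2.png

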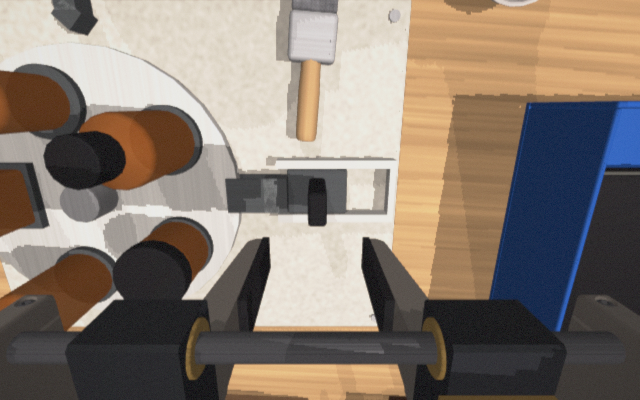

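```bash
python3 - <<'E'
from h import *
c=ld('w2.png')
a=c['pixels'][150:250,260:400];cv2.imwrite('pics/w2c.png',cv2.resize(a,None,fx=5,fy=5,interpolation=cv2.INTER_CUBIC))
R=np.array([[np.cos(S[2]),-np.sin(S[2])],[np.sin(S[2]),np.cos(S[2])]])
for p,z in [((318,203),.086),((390,215),.02),((395,16),.012)]:
    s=ray(c,*p,z)[:2];print(s,R.T@(s-S[:2]))
for X in [(0,.21,.086),(.015,.21,.086),(-.015,.21,.086),(-.0,.21,.042)]: print(proj(c,W(*X)))
E
```

```text
[0.55453539 0.24306681] [-0.00732888  0.2137711 ]
[0.58346181 0.32172645] [0.02656143 0.29042305]
[0.39708989 0.30257352] [-0.16065317  0.28321028]
[313.4014676  211.45875486]
[313.40961159 228.34234137]
[313.39303755 193.98210732]
[313.60997401 196.56595627]
```

View pics/w2c.png

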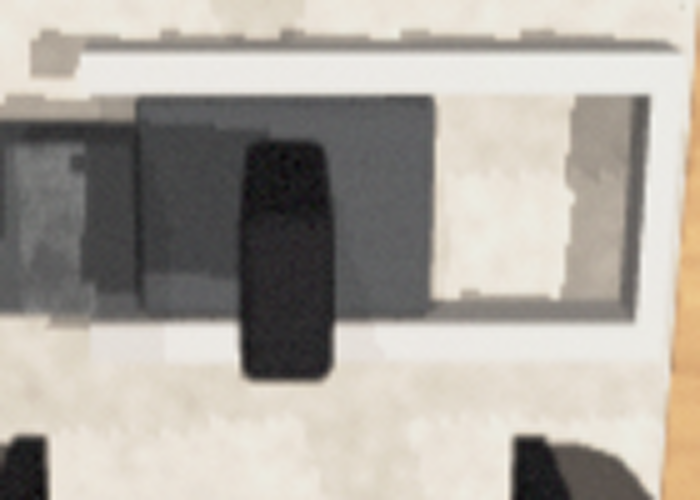

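```bash
python3 - <<'E'
from h import *
bot.line_to(W(-.001,.213,.070)); st()
bot.line_to(W(-.001,.213,.050),max_speed=.08); st()
bot.set_gripper(0,25); st(); snap('wrist','w3.png')
E
```

```text
t 3.66 p [0.5617 0.243  0.071 ] F [-0.6  0.7 -0.5] o 0.6
t 4.06 p [0.5603 0.2426 0.0493] F [ 0.8 -0.1 -0.2] o 0.598
t 4.73 p [0.561  0.2426 0.0501] F [-0.1 -1.3  0.1] o 0.175
```

View pics/w3.png

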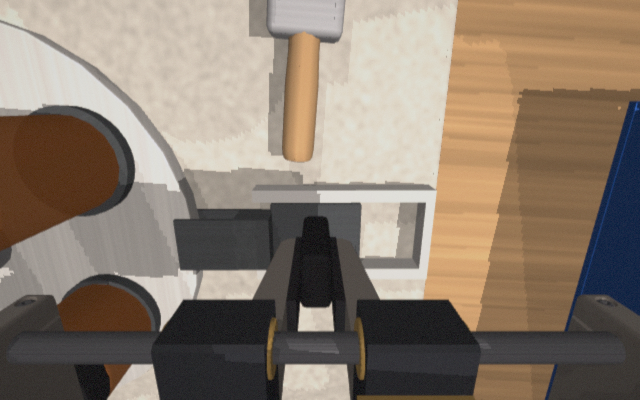

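```bash
python3 - <<'E'
from h import *
p0=bot.current_ee_pos().copy() if hasattr(bot.current_ee_pos(),'copy') else np.array(bot.current_ee_pos())
u=W(0,1,0)-W(0,0,0); b=W(-.001,.213,.050)
bot.line_to(b+u*.036,max_speed=.08); st()
for d in np.arange(.038,.062,.002):
    bot.line_to(b+u*d,max_speed=.05); bot.hold(.1); f=np.array(bot.current_contact_force())@u; f2=np.array(bot.current_contact_force())@u
    print(round(d,3),round(f,1),round(f2,1),round((np.array(bot.current_ee_pos())-p0)@u,4))
    if min(-f,-f2)>9: break
st(); snap('wrist','w4.png'); snap('top','top4.png')
E
```

```text
t 5.38 p [0.5585 0.28   0.0501] F [0.3 2.8 1.5] o 0.174
0.038 1.3 1.3 0.0381
0.04 -2.5 -2.5 0.0398
0.042 -6.0 -6.0 0.0411
0.044 -12.4 -12.4 0.0413
t 6.78 p [0.5583 0.2838 0.0501] F [ -1.4 -12.5   7.3] o 0.172
```

View pics/w4.png

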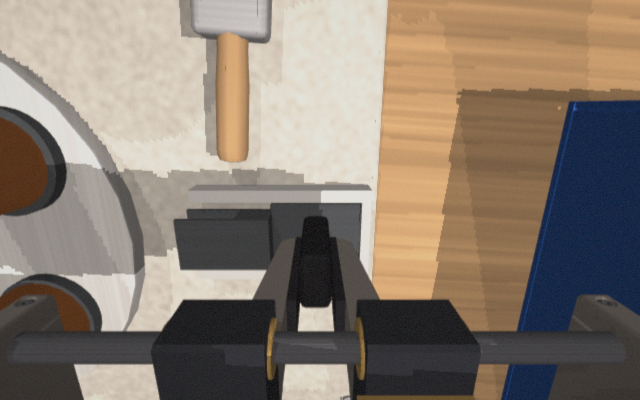

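```bash
python3 - <<'E'
from h import *
bot.set_gripper(0.5); st()
p=np.array(bot.current_ee_pos()); 
bot.line_to([p[0],p[1],.23],max_speed=.25); st()
bot.goto(W(0,-.09,.235),down(YD)); st(); print(np.round(bot.current_joints(),2))
snap('wrist','w5.png'); snap('top','top5.png')
E
```

```text
t 7.49 p [0.558  0.2868 0.0499] F [-0.4 -0.4 -0.1] o 0.499
t 8.36 p [0.5571 0.2865 0.2281] F [ 0.3  1.1 -0.1] o 0.498
t 9.67 p [ 0.5811 -0.0587  0.2344] F [ 0.2 -0.1 -0.7] o 0.497
[-0.31  0.17  1.55  0.    1.43 -0.37]
```

View pics/w5.png

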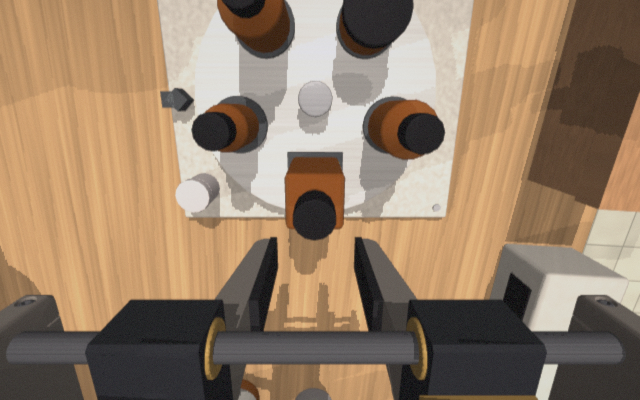

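View pics/top5.png

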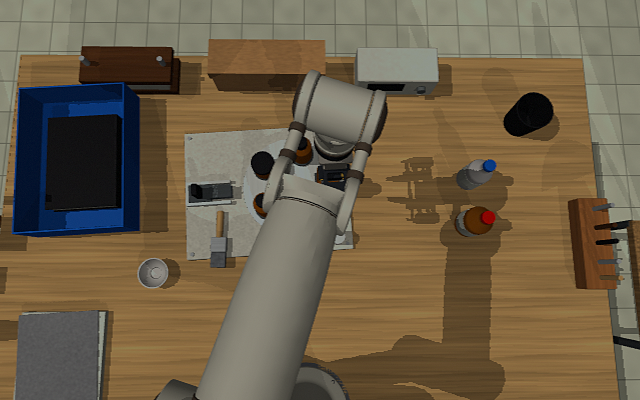

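```bash
python3 - <<'E'
from h import *
c=ld('w5.png')
R=np.array([[np.cos(S[2]),-np.sin(S[2])],[np.sin(S[2]),np.cos(S[2])]])
for n,p,z in [('capbottomish top',(314,216),.183),('hub',(315.5,94),.06),('pointer',(177,99),.034),('corner',(449,217),.012),('corner',(186,218),.012),('slot-rear',(288,152),.04),('slot',(343,152),.04)]:
    s=ray(c,*p,z)[:2];print(n,s,R.T@(s-S[:2]))
a=c['pixels'][70:250,150:460];cv2.imwrite('pics/w5c.png',cv2.resize(a,None,fx=2.5,fy=2.5,interpolation=cv2.INTER_CUBIC))
E
```

```text
capbottomish top [ 0.5803515  -0.05327574] [-0.00048888 -0.08361518]
hub [0.57539594 0.03766597] [0.00037291 0.00745738]
pointer [0.41992477 0.02295151] [-0.15572058  0.00270079]
corner [ 0.76324321 -0.10372507] [ 0.17880806 -0.14564037]
corner [ 0.41293752 -0.12840075] [-0.1723584  -0.14789639]
slot-rear [ 0.5476202  -0.02742539] [-0.03150266 -0.05572747]
slot [ 0.61148267 -0.02319364] [ 0.0324997 -0.0555824]
```

View pics/w5c.png

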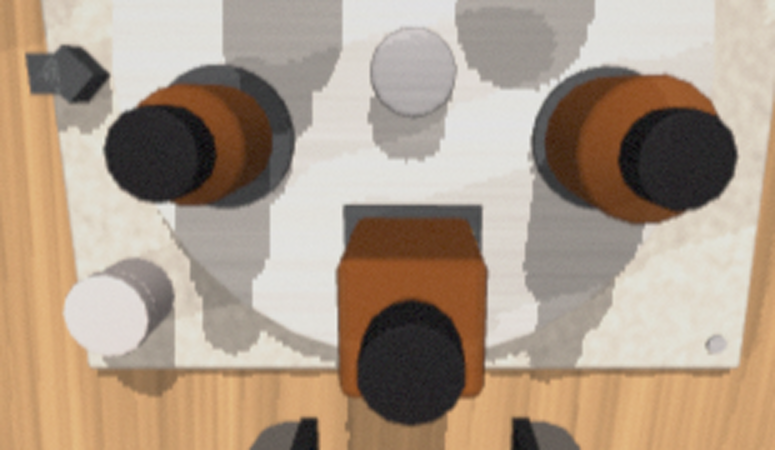

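```bash
python3 - <<'E'
from h import *
bot.line_to(W(0,-.088,.152),max_speed=.12); st()
bot.set_gripper(0,15); st()
t=0
R=.088
for d in np.arange(9,46,9):
    a=np.radians(-90-d)
    bot.line_to(W(R*np.cos(a),R*np.sin(a),.152),down(YD-d),max_speed=.1); print(d,end=' '); st()
print(np.round(bot.current_joints(),2),np.round(bot.current_ft_torque(),2))
snap('wrist','w6.png')
E
```

```text
t 10.61 p [ 0.5817 -0.0578  0.1529] F [-0.2  0.2  0.2] o 0.5
t 10.94 p [ 0.5815 -0.058   0.153 ] F [-1.2 -0.4  4.3] o 0.365
9 t 11.25 p [ 0.5681 -0.0578  0.153 ] F [-0.7 -0.7  4.3] o 0.369
18 t 11.56 p [ 0.5547 -0.0557  0.153 ] F [-0.3 -2.2  5.4] o 0.369
27 t 11.87 p [ 0.5414 -0.0514  0.1529] F [ 0.2 -3.1  5.1] o 0.365
36 t 12.18 p [ 0.5289 -0.045   0.1528] F [-0.2 -3.6  4.8] o 0.365
45 t 12.48 p [ 0.5176 -0.0366  0.1527] F [-2.8 -4.   6.4] o 0.364
[-0.3   0.07  1.82 -0.    1.25  0.42] [-0.62  0.57 -0.14]
```

View pics/w6.png

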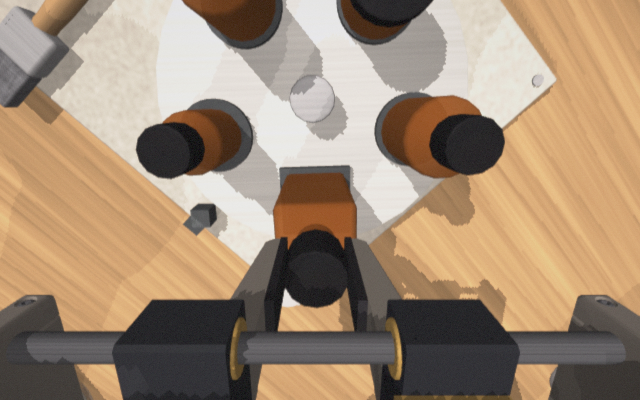

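```bash
python3 - <<'E'
from h import *
R=.088
for d in np.arange(54,91,9):
    a=np.radians(-90-d)
    bot.line_to(W(R*np.cos(a),R*np.sin(a),.152),down(YD-d),max_speed=.1)
bot.hold(.3); st()
print(np.round(bot.current_joints(),2),np.round(bot.current_ft_torque(),2))
c=snap('wrist','w7.png'); snap('top','top7.png');snap('scene','scene7.png')
cv2.imwrite('pics/s7c.png',cv2.resize(cv2.imread('pics/scene7.png')[150:310,220:480],None,fx=3,fy=3))
E
```

```text
t 14.38 p [0.4875 0.0246 0.1523] F [-2.8 -0.8  5.9] o 0.367
[-0.2  -0.01  1.9  -0.    1.25  1.31] [-0.21  0.69 -0.21]
```

View pics/w7.png

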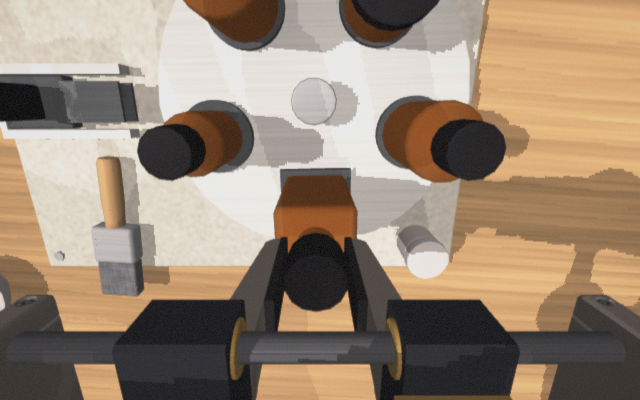

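View pics/top7.png

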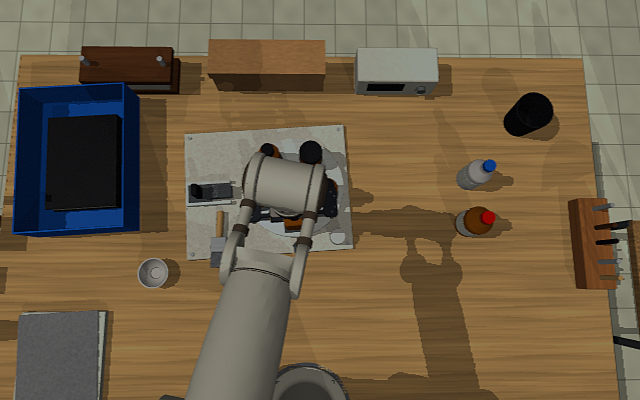

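View pics/s7c.png

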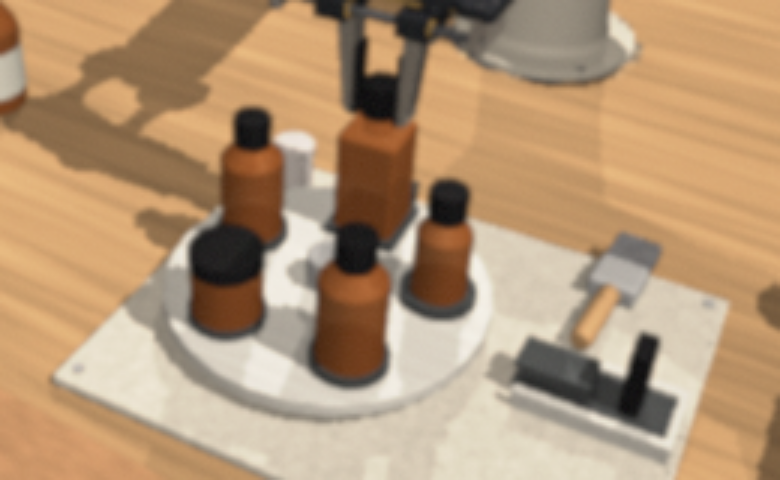

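```bash
python3 - <<'E'
from h import *
c=ld('w7.png')
a=c['pixels']
cv2.imwrite('pics/w7a.png',cv2.resize(a[60:240,220:420],None,fx=3.3,fy=3.3,interpolation=cv2.INTER_CUBIC))
cv2.imwrite('pics/w7b.png',cv2.resize(a[230:290,40:280],None,fx=3.3,fy=3.3,interpolation=cv2.INTER_CUBIC))
cv2.imwrite('pics/w7d.png',cv2.resize(a[230:290,340:500],None,fx=4,fy=4,interpolation=cv2.INTER_CUBIC))
E
```

```text
(no output)
```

View pics/w7a.png

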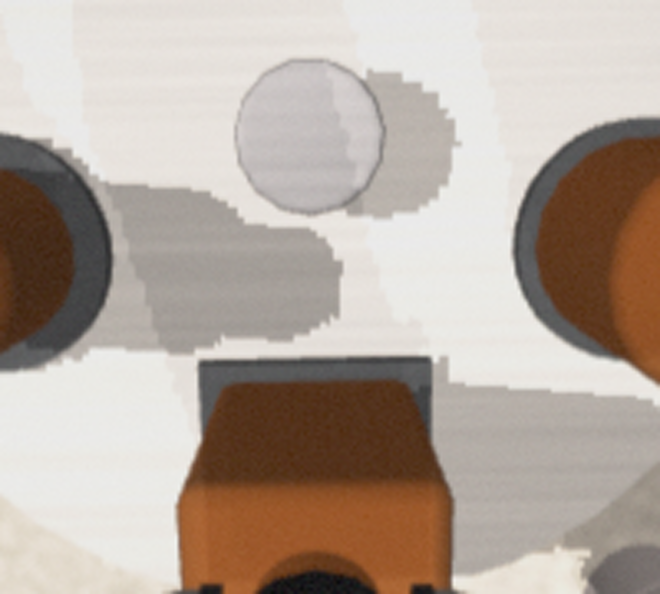

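View pics/w7b.png

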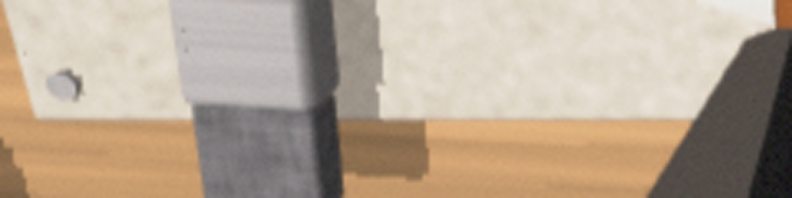

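View pics/w7d.png

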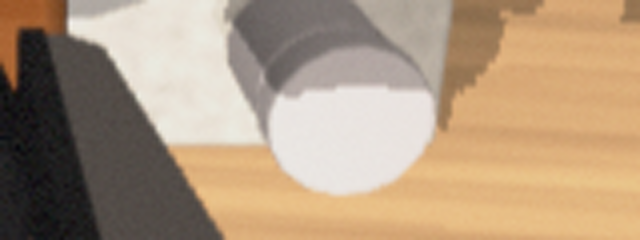

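```bash
python3 - <<'E'
from h import *
c=ld('w7.png')
R=np.array([[np.cos(S[2]),-np.sin(S[2])],[np.sin(S[2]),np.cos(S[2])]])
def L(p,z): return R.T@(ray(c,*p,z)[:2]-S[:2])
for n,p,z in [('hubtop',(313.9,101.2),.06),('trayL',(280.3,170),.042),('trayR',(350.9,168.5),.042),('edge',(51.5,265.8),.012),('edge',(249,266.1),.012),('edge',(405,266),.012),('bottle shoulderL',(274.5,209.5),.133),('shR',(356.5,210.5),.133),('cap top',(316.5,272),.183),('railBack',(130,69),.03),('railfront',(140,135),.03),('jawTipB',(133,81),.04),('jawTipF',(136,121),.04)]: print(n,np.round(L(p,z),4))
print(np.round(R.T@(np.array(bot.current_ee_pos())[:2]-S[:2]),4), bot.current_tool_rot(), down(YD-90))
E
```

```text
hubtop [-0.0002  0.0023]
trayL [-0.0597  0.033 ]
trayR [-0.0582 -0.0312]
edge [-0.1745  0.2946]
edge [-0.1742  0.0747]
edge [-0.1736 -0.0986]
bottle shoulderL [-0.0669  0.027 ]
shR [-0.0675 -0.0254]
cap top [-0.083   0.0002]
railBack [0.0264 0.1618]
railfront [-0.0297  0.1624]
jawTipB [0.016  0.1553]
jawTipF [-0.0168  0.1583]
[-0.0882  0.0001] [ 2.29202667e+00 -2.14739978e+00 -1.75678319e-03] [ 2.29127072 -2.14934476  0.        ]
```

```bash
python3 - <<'E'
from h import *
bot.line_to(W(-.088,.0022,.152),down(YD-91),max_speed=.03); bot.hold(.4); st()
c=snap('wrist','w8.png'); a=c['pixels']
cv2.imwrite('pics/w8a.png',cv2.resize(a[60:180,220:420],None,fx=4,fy=4,interpolation=cv2.INTER_CUBIC))
print(bot.current_ft_torque())
E
```

```text
t 15.18 p [0.4874 0.0265 0.1523] F [-4.  -2.5  6.6] o 0.369
[-0.34278647  0.67815194 -0.29794302]
```

View pics/w8a.png

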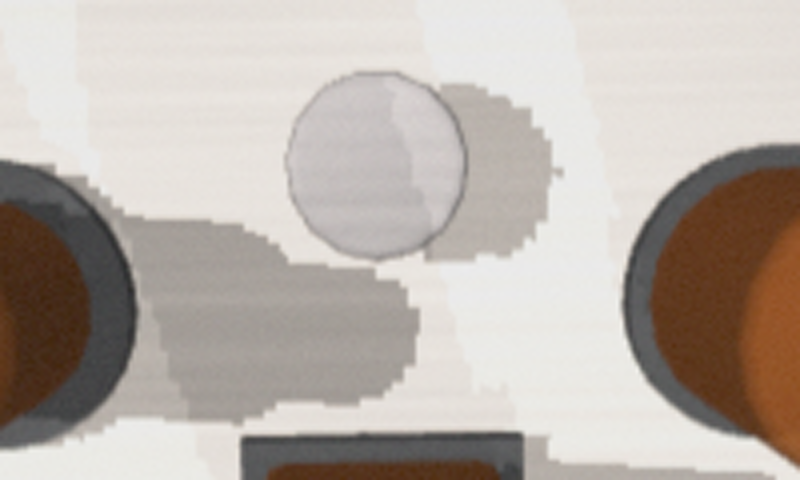

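View pics/w8.png

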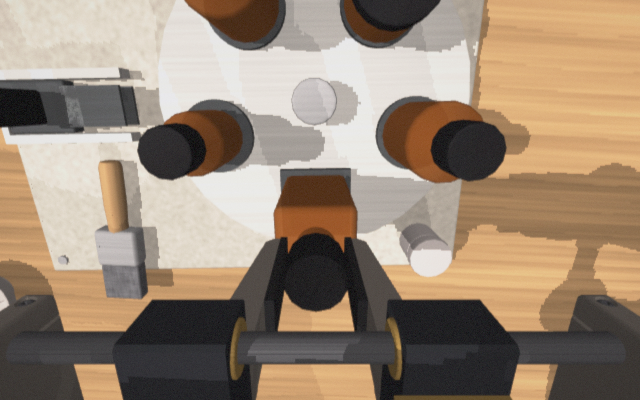

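```bash
python3 - <<'E'
from h import *
c=ld('w8.png'); a=c['pixels']
# board front edge: strongest vertical transition in columns
g=cv2.cvtColor(a,cv2.COLOR_BGR2LAB)[:,:,2].astype(float)
P=[]
for u in list(range(65,95,5))+list(range(175,240,5))+list(range(378,404,4)):
    col=cv2.GaussianBlur(g[:,u:u+1],(1,5),0)[250:285,0]; d=np.diff(col); i=int(d.argmax()); 
    w=np.clip(d[i-2:i+3],0,None); P.append((u,250+(w*np.arange(i-2,i+3)).sum()/w.sum()+.5))
print([(u,round(v,1)) for u,v in P])
R=np.array([[np.cos(S[2]),-np.sin(S[2])],[np.sin(S[2]),np.cos(S[2])]])
def L(p,z): return R.T@(ray(c,*p,z)[:2]-S[:2])
Q=np.array([L(p,.012) for p in P]); 
for _ in range(3):
    k=np.polyfit(Q[:,1],Q[:,0],1); r=Q[:,0]-np.polyval(k,Q[:,1]); Q=Q[abs(r)<max(.0015,np.median(abs(r)))]
print('edge deg',np.degrees(k[0]),k[1],len(Q))
l,r_=L((280.2,169.5),.04),L((350.7,168.2),.04); print('tray',l,r_,np.degrees(np.arctan2(l[0]-r_[0],l[1]-r_[1])))
for n,p,z in [('hub',(314.2,101.2),.06),('captop',(316.5,270),.183)]: print(n,L(p,z))
print(R.T@(np.array(bot.current_ee_pos())[:2]-S[:2]))
E
```

```text
[(65, np.float64(270.5)), (70, np.float64(270.3)), (75, np.float64(270.2)), (80, np.float64(270.2)), (85, np.float64(269.5)), (90, np.float64(269.7)), (175, np.float64(268.2)), (180, np.float64(268.2)), (185, np.float64(268.3)), (190, np.float64(267.8)), (195, np.float64(267.8)), (200, np.float64(267.7)), (205, np.float64(267.7)), (210, np.float64(267.6)), (215, np.float64(267.6)), (220, np.float64(267.4)), (225, np.float64(267.5)), (230, np.float64(267.5)), (235, np.float64(267.3)), (378, np.float64(274.0)), (382, np.float64(264.2)), (386, np.float64(264.6)), (390, np.float64(264.6)), (394, np.float64(264.7)), (398, np.float64(264.5)), (402, np.float64(264.5))]
edge deg -0.2283908233177269 -0.17376026311979462 24
tray [-0.05906168  0.03465354] [-0.05887535 -0.02992778] -0.16530607824117646
hub [-0.00022049  0.00235927]
captop [-0.08193979  0.0019688 ]
[-0.08820616  0.00196867]
```

```bash
python3 - <<'E'
from h import *
a=np.vstack([cv2.imread('pics/top1.png')[165:280,130:260],cv2.imread('pics/top7.png')[165:280,130:260]])
cv2.imwrite('pics/cmp.png',cv2.resize(np.hstack([a[:115],a[115:]]),None,fx=3,fy=3,interpolation=cv2.INTER_CUBIC))
E
```

```text
(no output)
```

View pics/cmp.png

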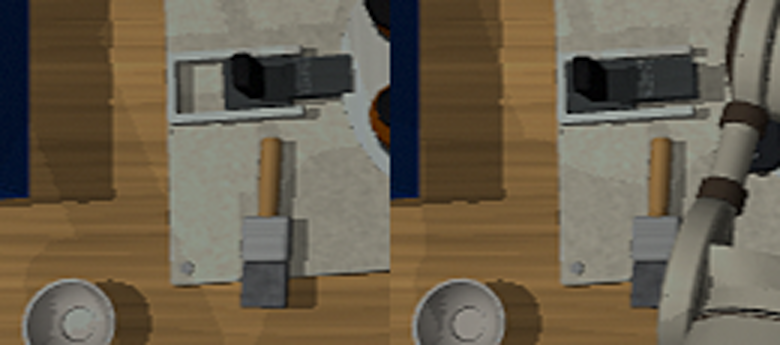

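The carriage sits flush against the outer end of its frame, and the brush and dish haven't moved. I'm handing the job in with the cap still gripped.

```bash
python3 - <<'E'
from h import *
st(); bot.job_done(); st()
E
```

```text
t 15.22 p [0.4873 0.0265 0.1522] F [-3.  -3.2  5.7] o 0.365
the job is handed in; nothing more can be done
the job is handed in; nothing more can be done
```

The lock is open at its end stop and the square bottle stands at the front, with its cap still held in the fingers. I handed the job in at about 15 s of the 51 s.

- **Lock:** I gripped the fin and pulled it out until it stopped moving at 41 mm of travel, with the force rising to about 12 N. The lock can start up to 5 mm open, so 41 mm fits the 45 mm stop. Afterwards the pictures show the carriage flush with the outer end of its frame.
- **Carousel:** With the lock open I gripped the square bottle's cap and turned the carousel 90°. A wrist picture then showed it about 1.3° short, so I corrected that. After the correction:
  - The bottle's base is parallel to the board's front edge to about 0.1°.
  - The cap is within about 0.4 mm (0.25°) of the axis line.
- **Surroundings:** The brush and the dish are unmoved in before-and-after pictures. The pill jar and the two loose bottles look unmoved; I did not measure them.
- **Disagreements:** My first fit of the stand's position was about 2 mm off along its y compared with the wrist picture. I aligned to the measured hub and board edge instead. The pointer was hidden under the bottle in the last view, so I did not check directly against it.

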